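# Seat the flat-sided setting anvil in the bench socket

### The arm

A 6-joint arm with a two-finger parallel gripper is mounted at the origin on the work surface. World frame = base frame: x ahead of the robot, y to its left, z up, the work surface at z = 0. Lengths are in m, angles in rad, forces in N, time in s.
With the tool pointing down it reaches from about 0.275 to 0.875 m from the base axis. Payload 12.5 kg.
Tool frame: the origin (TCP) lies at the very end of the fingers, on their centre line; the grasp point (between the pads) lies 19 mm behind it; x points along the fingers, z is the direction in which the jaws open and shut, and the axes are right-handed (so a half turn about x gives the same grasp; the last joint's range is limited). The gripper opens to 85 mm and grips with 20 to 120 N. Pads are 22 mm wide; open, the fingers measure 114 mm over their backs; the gripper's body (76 mm by 85 mm) begins 54 mm behind the grasp point. The pads swing forward as they close: fully open they stand 13 mm farther back than shut.
Start: joints at [-1.358, 0.351, 1.652, -0, 1.139, -0.085], TCP at [0.161, -0.526, 0.231] pointing down, gripper open.
Joint ranges: [-2.75, 2.75], [-0.79, 2.1], [0.01, 2.65], [-1.57, 4.71], [0.07, 3.14], [-2.87, 2.87]. Speed limits (rad/s): [2.22, 2.22, 2.79, 3.14, 3.14, 3.14].

### API

Orientations are given as [roll, pitch, yaw] about the fixed x, y, z axes, in that order (R = Rz(yaw) Ry(pitch) Rx(roll)).
In Python, from workcell import observe, camera, camera_info, finish_job, masks_of, place_of gives the robot as it stands.
- The arm moves only by the shell command python3 -m handwheel 'ROWS' [OPENING] [FORCE]. ROWS is text: rows parted by semicolons, each of 4 numbers parted by spaces: the shift along the tool's x, y, z in m, then the turn about the tool's x in rad. In form: dx dy dz roll; .... A call has 1 to 12 rows; each row is the pose to reach, as a shift and turn from the pose commanded when the call began, along the tool's axes at that moment; what a row does not reach only later rows make up. A row lasts 1/12 s, in which the tool goes at most 41.7 mm and 7.16 degrees, less where a joint would pass 70% of its speed; a pose out of reach is approached as far as the arm can. A call with a gripper value outside its range is refused whole. OPENING is the opening in per cent of the stroke, from 0 (shut) to 100 (fully open), set as the call begins (- or left out, the last holds). The fingers move at their own pace and stop on an object; FORCE is the grip in N (left out, the last holds). Time passes only in rows, so rows that repeat a pose let the fingers close. It gives the time, the measured TCP pose, the force and the opening at its end, in the units of the state.
- observe(): the state, without advancing time (a new reading comes with each control period).
- camera(name): name is "scene" or "top" or "wrist"; returns (picture, depth): 384x512x3 uint8, red, green, blue; 384x512 float32, m along the optical axis (not along the pixel's ray), 0 where there is no reading.
- camera_info(name): a dict with "fx", "fy", "cx", "cy" (pixels), "dist" ([k1, k2, p1, p2, k3] as OpenCV has them; the pictures are not rectified), "extrinsics" (4x4, takes a point from camera to world coordinates). Camera axes: x right, y down, z forward; pixel columns grow to the right and rows downward; lengths in m; the calibration is good to about 2 mm. A picture is of the moment at which its call begins: read the wrist's pose just before it. camera_info takes no time and is no camera call; for the wrist camera it gives the pose at the moment of the call.
- finish_job(): hands the job in, once; it reports no verdict.
Trained networks look in the newest picture that a camera, given by its name, has taken for a name from the list of things; names that differ only in an ending like _2 or _b are one class to them, and where a whole thing is asked for, a point or a joint stands for the part that bears it (a point fixed in the world has none). Each returns a list of dicts, best first, with "score" (0 to 1); they miss things now and then, are a little off and sometimes report something else, mostly with a low value. They report only what shows in the picture. A call takes as long as a camera call. They do not tell look-alikes from the thing itself.
- masks_of(camera, thing): "region" (384x512 bool, what is visible of it).
- place_of(camera, thing): "centre" ([x, y, z] in m, in the coordinates of the camera as it stood for that picture, good to about 4 mm: a listed point, or the origin of a listed thing).
The state is a dict: "time_s": time; "joint_positions": joint angles; "dq": joint speeds; "joint_efforts": joint torques, N m; "tcp_pos": TCP position; "orientation": TCP orientation; "force": force on the tool from outside, world axes, zero at the start; "moment": the same for the moment, N m; "width": opening from 0.0 (shut) to 1.0 (fully open).
Only numpy, scipy, OpenCV 4.12 (cv2) and the standard library are available. Lean on these libraries where they do the work, as an engineer would, in place of code of your own. Each camera call takes 0.05 s, during which the arm holds its last target. There are 200 camera calls.

### The job

Make the leather bench ready for riveting: take the steel setting anvil whose round head has one flat side out of the wooden rack, turn it so that its flat lines up with the flat in the bore of the steel bench socket, and lower it in (do not drop it from above) until it falls fully home, head resting on the socket. Let go of it and leave the round and the square anvil in the rack.

Things in the scene. Friction and masses are not known exactly. Their poses are not given: they have to be found in the camera images.
- flat_center (a point): Steel anvil to seat: D-shaped head 48 mm tall. Point: half-way up the head, on the shank's axis; z up, x out of the head's flat. Flat 12 mm from axis (+x), round back 22 mm (-x), 44 mm across y. Below the head a D shank 45 mm long, 28 mm dia, flat on the same side 8 mm from axis, last 14 mm tapering to 12 mm dia. About 0.55 kg. Starts upright in the rack, turned up to 60 degrees.
- socket_mouth (a point): Steel block 90 x 90 mm, 55 mm tall, fixed. Point: centre of the bore's mouth at the top; z up, x towards the bore's flat (foot side with two bolts; the other has one). Through bore 32 mm dia, flat 9.5 mm from axis. Anvil home: both x alike, head's underside on the block's top, so mid-head 24 mm above this point. Turned wrongly it stops far too high and topples if let go.
- round_center (a point): Bystander: steel anvil, plain round head 44 mm dia, 48 mm tall. Point: half-way up the head on its axis. All three anvils stand in round 34 mm wells, 110 mm apart, of a fixed wooden rack 340 x 90 mm and 55 mm tall, shanks down, the heads' undersides resting on its top; which is in which well varies.
- square_center (a point): Bystander: steel anvil with a square head, 38 x 38 mm and 48 mm tall, in the same rack. Point: half-way up the head on its axis.
There are look-alikes about, which are no part of the job. What is shaped like the part that bears flat_center but blue, orange or pink is not meant.

How it is judged:
By the outcome, as a careful person would: the job done as asked, in the order asked, and still so for the second after the job is handed in, with the robot touching nothing.
It also fails if it takes over 40 s, if anything falls off the work surface, if the arm or the gripper's body presses on something with over 40 N, if the wrist force passes 120 N, or if a joint passes its speed limit or range.

## Working session

There is one attempt and no reset: what is moved stays moved. The work goes in short steps, Python scripts to look and compute and a shell command to move; the robot and the scene stay as the last step left them, time stands still between calls to the robot, and variables do not carry over. Pictures are saved under pics/ and viewed, about 8 in all and at most 12, crops included, and the job is handed in when it is done.

```bash
mkdir -p pics
cat > h.py <<'E'
import numpy as np, cv2
from workcell import *
def cloud(name):
    i=camera_info(name); im,d=camera(name)
    K=np.array([[i['fx'],0,i['cx']],[0,i['fy'],i['cy']],[0,0,1]])
    v,u=np.mgrid[:384,:512]
    p=cv2.undistortPoints(np.stack([u,v],-1).reshape(-1,1,2).astype(np.float64),K,np.array(i['dist'],float)).reshape(384,512,2)
    T=np.array(i['extrinsics'])
    c=np.concatenate([p*d[...,None],d[...,None]],-1)
    w=c@T[:3,:3].T+T[:3,3]; w[d==0]=np.nan
    return im,w,T
E
python3 - <<'E'
from h import *
print(observe())
ims=[]
for n in ['top','scene']:
    im,w,T=cloud(n); ims.append(im); np.save(n+'.npy',w)
    for t in ['flat_center','socket_mouth','round_center','square_center']:
        for r in place_of(n,t): print(n,t,round(r['score'],2),np.round(T[:3,:3]@r['centre']+T[:3,3],3))
a=np.concatenate(ims,1); 
cv2.imwrite('pics/a.png',cv2.cvtColor(cv2.resize(ims[0],(800,600)),cv2.COLOR_RGB2BGR))
cv2.imwrite('pics/b.png',cv2.cvtColor(cv2.resize(ims[1],(800,600)),cv2.COLOR_RGB2BGR))
E
```

```text
{'time_s': 0.0, 'joint_positions': array([-1.35758125e+00,  3.51247136e-01,  1.65241540e+00,  1.78873568e-05,
        1.13911192e+00, -8.45937337e-02]), 'dq': array([-2.15803577e-03,  2.58097057e-05,  6.46528113e-04, -8.15607856e-04,
        1.32526835e-03,  2.22029873e-03]), 'joint_efforts': array([-1.65693473e-03, -5.06102479e+01, -2.91402376e+01, -2.31489148e-04,
        4.50835287e-03,  3.59261855e-05]), 'tcp_pos': array([ 0.16134628, -0.52545689,  0.23075576]), 'orientation': array([3.0432601 , 1.56961442, 1.77026509]), 'force': array([0.31444969, 0.64028107, 0.12618982]), 'moment': array([ 0.03347658, -0.02198173,  0.00240733]), 'width': 0.9932572847103834}
top flat_center 0.85 [ 0.668 -0.084  0.012]
top flat_center 0.82 [ 0.54  -0.1    0.015]
top flat_center 0.81 [0.346 0.063 0.007]
top flat_center 0.6 [0.569 0.068 0.078]
top socket_mouth 0.87 [ 0.564 -0.239  0.055]
top round_center 0.63 [0.548 0.177 0.08 ]
top square_center 0.64 [0.527 0.287 0.076]
scene flat_center 0.85 [0.569 0.069 0.081]
scene flat_center 0.76 [0.35  0.066 0.01 ]
scene flat_center 0.71 [ 0.671 -0.086  0.011]
scene flat_center 0.63 [ 0.537 -0.108  0.008]
scene socket_mouth 0.96 [ 0.561 -0.243  0.057]
scene round_center 0.92 [0.546 0.176 0.081]
scene square_center 0.84 [0.528 0.287 0.076]
```

View pics/a.png

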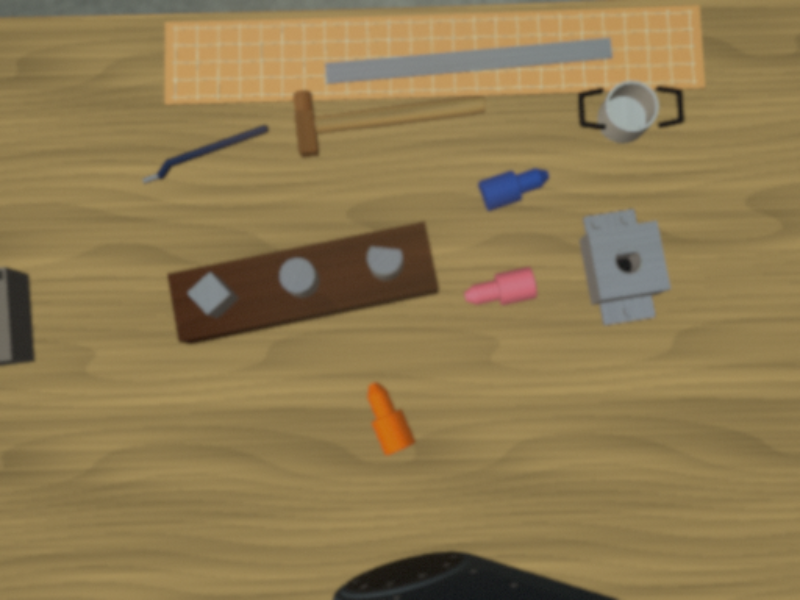

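View pics/b.png

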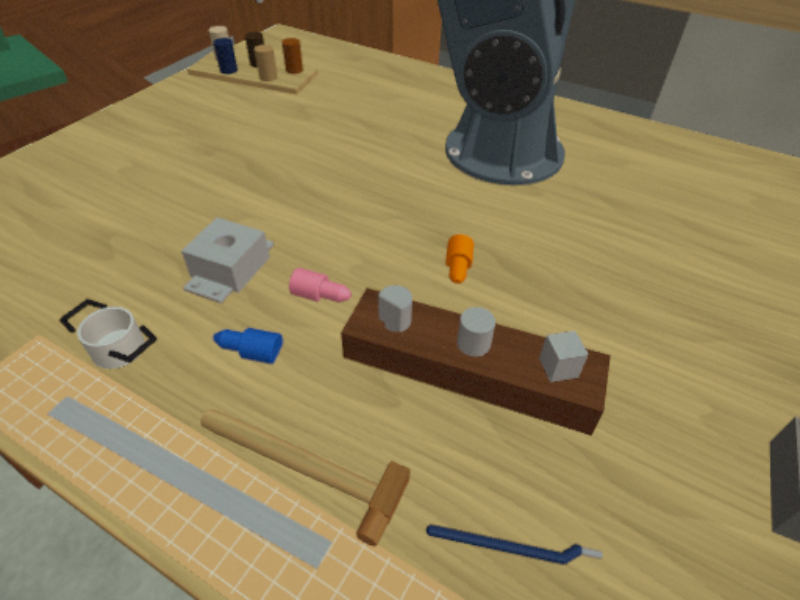

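The top view (800x600 scale) shows the D-headed anvil in the right-hand well at about (385,260), with its flat facing up (+x). The socket bore is at (627,260), and the two-bolt foot seems to be on top at (610,218). Next I measure both angles.

```bash
cat >> h.py <<'E'
from scipy.spatial.transform import Rotation as Ro
def head(w,c,zlo=.094,zhi=.112,r=.035):
    m=(np.hypot(w[...,0]-c[0],w[...,1]-c[1])<r)&(w[...,2]>zlo)&(w[...,2]<zhi)
    return m
def tool():
    s=observe(); return np.array(s['tcp_pos']),Ro.from_euler('xyz',s['orientation']).as_matrix()
E
python3 - <<'E'
from h import *
w=np.load('top.npy')
m=head(w,(.569,.069)); P=w[m]; print(m.sum(),P[:,2].mean())
def fitD(P):
    from scipy.optimize import minimize
    # fit by area-moments: compare model samples extents via support function
    th=np.radians(np.arange(0,360,5)); n=np.c_[np.cos(th),np.sin(th)]
    xy=P[:,:2]; s=np.percentile(xy@n.T,99,axis=0)
    g=np.radians(np.arange(0,360,2)); D=.022*np.c_[np.cos(g),np.sin(g)]; D[:,0]=np.minimum(D[:,0],.012)
    D=np.r_[.022*np.c_[np.cos(g),np.sin(g)][np.cos(g)<12/22],[[.012,.01844],[.012,-.01844]]]
    best=None
    for a in np.radians(np.arange(-180,180,2)):
        R=np.array([[np.cos(a),-np.sin(a)],[np.sin(a),np.cos(a)]])
        sm=((D@R.T)@n.T).max(0); r=s-sm
        A=np.c_[n,np.ones(len(n))]; x,*_=np.linalg.lstsq(A,r,rcond=None); e=((A@x-r)**2).mean()**.5
        if best is None or e<best[0]: best=(e,np.degrees(a),x)
    return best
print(fitD(P))
c=(.562,-.241)
m=(abs(w[...,0]-c[0])<.075)&(abs(w[...,1]-c[1])<.075)&(w[...,2]>.049)&(w[...,2]<.062)
r=cv2.minAreaRect((w[m][:,:2]*1000).astype(np.float32)); print(m.sum(),w[m][:,2].mean(),r)
# feet heights
for k in range(4):
    a=np.radians(r[2]+90*k); p=np.array(r[0])/1000+.062*np.array([np.cos(a),np.sin(a)])
    q=np.hypot(w[...,0]-p[0],w[...,1]-p[1])<.006; print(r[2]+90*k,np.nanmean(w[q][:,2]))
print(tool()); i=camera_info('wrist'); p,R=tool(); T=np.array(i['extrinsics'])
print('cam in tool',R.T@(T[:3,3]-p),'\n',R.T@T[:3,:3],i['fx'])
E
```

```text
342 0.10280088518767852
(np.float64(0.0003297707025880954), np.float64(-8.0), array([ 0.56541609,  0.06715111, -0.00167199]))
1872 0.054819235659618305 ((562.3404541015625, -242.96697998046875), (90.44340515136719, 90.98019409179688), 7.572836399078369)
7.572836399078369 0.008221531923781519
97.57283639907837 8.621704854089307e-05
187.57283639907837 0.013897101680051522
277.57283639907837 0.000707597770961336
(array([ 0.16138197, -0.52578238,  0.23128913]), array([[-9.26115009e-06,  9.55986299e-01,  2.93411309e-01],
       [-1.17697002e-05,  2.93411309e-01, -9.55986299e-01],
       [-1.00000000e+00, -1.23068958e-05,  8.53434601e-06]]))
cam in tool [-0.14234593  0.07532344 -0.0004413 ] 
 [[ 7.42250086e-05 -2.93465802e-01  9.55969569e-01]
 [-4.53834553e-04 -9.55969483e-01 -2.93465741e-01]
 [ 9.99999894e-01 -4.12069525e-04 -2.04141764e-04]] 283.58934147330905
```

```bash
python3 -m handwheel '0 0.459 -0.113 -1.407;0 0.459 -0.113 -1.407;0 0.459 -0.113 -1.407;0 0.459 -0.113 -1.407;0 0.459 -0.113 -1.407;0 0.459 -0.113 -1.407;0 0.459 -0.113 -1.407;0 0.459 -0.113 -1.407;0 0.459 -0.113 -1.407;0 0.459 -0.113 -1.407;0 0.459 -0.113 -1.407;0 0.459 -0.113 -1.407' 100 40
python3 -m handwheel '0 0 0 0'
python3 - <<'E'
from h import *
print(tool(),observe()['joint_positions'])
im,w,T=cloud('wrist'); np.save('ws.npy',w); cv2.imwrite('pics/c.png',cv2.cvtColor(im,cv2.COLOR_RGB2BGR))
m=(w[...,2]>.049)&(w[...,2]<.062)&(abs(w[...,0]-.562)<.08)&(abs(w[...,1]+.242)<.08)
r=cv2.minAreaRect((w[m][:,:2]*1000).astype(np.float32)); print(m.sum(),np.median(w[m][:,2]),r)
E
```

```text
time_s: 1.5
tcp_pos: [0.5706, -0.2799, 0.2311]
orientation: [0.299, 1.57, 0.444]
force: [1.2, -0.7, -0.2]
width: 1.0
time_s: 1.58
tcp_pos: [0.5694, -0.2808, 0.2308]
orientation: [1.056, 1.57, 1.195]
force: [-0.3, -0.2, 0.3]
width: 1.002
(array([ 0.56935806, -0.28083415,  0.23078064]), array([[ 1.50475879e-04, -1.38682464e-01,  9.90336888e-01],
       [ 3.81573288e-04,  9.90336835e-01,  1.38682398e-01],
       [-9.99999916e-01,  3.57017746e-04,  2.01939330e-04]])) [-5.31711268e-01  5.06180665e-01  1.41678168e+00  4.31669197e-04
  1.21869410e+00 -6.70991022e-01]
5967 0.05473109471733806 ((563.568115234375, -242.3980712890625), (90.20655059814453, 90.00344848632812), 7.84938383102417)
```

View pics/c.png

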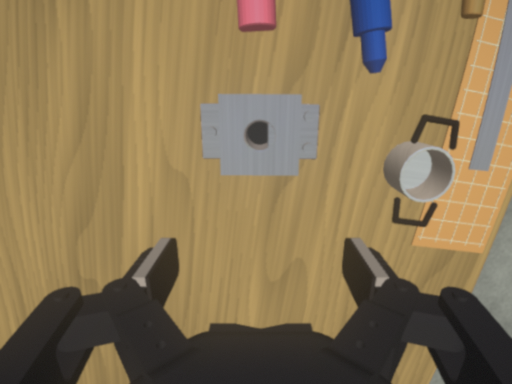

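The wrist view shows the bore at (258,133) with its flat on the right, next to the two-bolt foot. So the socket's x points at about 7.8°, and the centre is at about (0.5635, -0.2424). Next I look at the anvil.

```bash
python3 -m handwheel '0 0.306 0.033 0.279;0 0.306 0.033 0.279;0 0.306 0.033 0.279;0 0.306 0.033 0.279;0 0.306 0.033 0.279;0 0.306 0.033 0.279;0 0.306 0.033 0.279;0 0.306 0.033 0.279;0 0.306 0.033 0.279;0 0.306 0.033 0.279;0 0.306 0.033 0.279'
cat >> h.py <<'E'
def fitD(P):
    th=np.radians(np.arange(0,360,5)); n=np.c_[np.cos(th),np.sin(th)]
    xy=P[:,:2]; s=np.percentile(xy@n.T,99,axis=0)
    g=np.radians(np.arange(0,360,1)); D=.022*np.c_[np.cos(g),np.sin(g)]
    D=np.r_[D[np.cos(g)<12/22],[[.012,.01844],[.012,-.01844]]]
    L=[]
    for a in np.radians(np.arange(-90,90,1)):
        R=np.array([[np.cos(a),-np.sin(a)],[np.sin(a),np.cos(a)]])
        r=s-((D@R.T)@n.T).max(0); A=np.c_[n,np.ones(len(n))]
        x=np.linalg.lstsq(A,r,rcond=None)[0]; L.append((((A@x-r)**2).mean()**.5,np.degrees(a),x))
    return min(L,key=lambda t:t[0])
E
python3 - <<'E'
from h import *
print(tool())
im,w,T=cloud('wrist'); cv2.imwrite('pics/d.png',cv2.cvtColor(im,cv2.COLOR_RGB2BGR))
m=head(w,(.566,.067)); P=w[m]; print(m.sum(),np.median(P[:,2]),fitD(P))
E
```

```text
time_s: 2.55
tcp_pos: [0.5587, 0.0229, 0.2314]
orientation: [-1.348, 1.57, -1.495]
force: [0.7, -0.2, 0.3]
width: 1.002
(array([0.55866871, 0.02293613, 0.23138612]), array([[ 3.26442332e-05,  1.46548495e-01,  9.89203486e-01],
       [-4.32560583e-04,  9.89203397e-01, -1.46548467e-01],
       [-9.99999906e-01, -4.23106475e-04,  9.56828887e-05]]))
1408 0.10264132495615444 (np.float64(0.00042553580349295175), np.float64(-9.0), array([ 0.56738525,  0.06972982, -0.00165445]))
```

View pics/d.png

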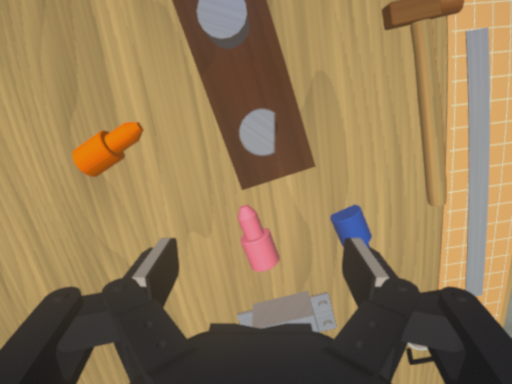

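The wrist view shows the D head at (258,132), flat on the right and close to vertical, so the jaws are already lined up with it. Settle, then approach.

```bash
python3 -m handwheel '0 0 0 0;0 0 0 0'
python3 - <<'E'
from h import *
p,R=tool()
im,w,T=cloud('wrist')
m=head(w,(.566,.067)); f=fitD(w[m]); print(p,f); a=np.radians(f[1]); c=f[2][:2]
t=np.r_[c-.005*np.array([np.cos(a),np.sin(a)]),.065]; print(R.T@(t-p), 'yaw tool',np.degrees(np.arctan2(R[1,2],R[0,2])))
E
```

```text
time_s: 2.77
tcp_pos: [0.5589, 0.0234, 0.2313]
orientation: [-1.942, 1.571, -2.089]
force: [-0.1, -0.2, -1.2]
width: 1.002
[0.55889452 0.02341269 0.23127669] (np.float64(0.0004340450674384772), np.float64(-8.0), array([ 0.56723428,  0.06962276, -0.00173679]))
[ 0.16627314  0.04690989 -0.00350605] yaw tool -8.41345266519945
```

```bash
python3 -m handwheel '0.03 0.03 -0.003 0;0.06 0.046 -0.003 0;0.09 0.046 -0.003 0;0.12 0.046 -0.003 0;0.145 0.046 -0.003 0;0.16 0.046 -0.003 0;0.166 0.046 -0.003 0;0.166 0.046 -0.003 0'
python3 -m handwheel '0 0 0 0;0 0 0 0;0 0 0 0;0 0 0 0;0 0 0 0;0 0 0 0;0 0 0 0;0 0 0 0;0 0 0 0' 0 80
python3 -m handwheel '0 0 0 0;0 0 0 0'
```

```text
time_s: 3.48
tcp_pos: [0.562, 0.0702, 0.0641]
orientation: [-2.944, 1.569, -3.089]
force: [-0.2, -0.2, -0.3]
width: 1.0
time_s: 4.23
tcp_pos: [0.5631, 0.0706, 0.0664]
orientation: [0.171, 1.569, 0.026]
force: [-1.5, -0.2, 6.3]
width: 0.382
time_s: 4.4
tcp_pos: [0.5631, 0.0706, 0.0664]
orientation: [0.164, 1.569, 0.019]
force: [-1.6, -0.1, 6.7]
width: 0.381
```

```bash
python3 -m handwheel '-0.01 0 0 0;-0.025 0 0 0;-0.045 0 0 0;-0.07 0 0 0;-0.1 0 0 0;-0.115 0 0 0;-0.12 0 0 0;-0.12 0 0 0;-0.12 0 0 0'
python3 - <<'E'
from h import *
p,R=tool(); print(p,observe()['force'],observe()['width'])
im,w,T=cloud('wrist'); 
cv2.imwrite('pics/e.png',cv2.cvtColor(im,cv2.COLOR_RGB2BGR))
i2,w2,_=cloud('scene'); cv2.imwrite('pics/e.png',cv2.cvtColor(np.concatenate([cv2.resize(im,(400,300)),cv2.resize(i2,(400,300))],1),cv2.COLOR_RGB2BGR))
m=head(w,p[:2],.19,.235,.04); print(m.sum(),np.nanmedian(w[m][:,2]))
try:
  f=fitD(w[m&(abs(w[...,2]-np.nanmedian(w[m][:,2]))<.006)]);print(f,R.T@(np.r_[f[2][:2],p[2]]-p),'yaw tool',np.degrees(np.arctan2(R[1,2],R[0,2])))
except Exception as e: print(e)
t=np.array([.5635,-.2424,p[2]]); a=np.radians(7.8); t[:2]-=.005*np.array([np.cos(a),np.sin(a)]); print('move',R.T@(t-p))
E
```

```text
time_s: 5.15
tcp_pos: [0.5618, 0.0705, 0.1843]
orientation: [-2.963, 1.569, -3.108]
force: [0.2, -0.3, -6.2]
width: 0.387
[0.56182205 0.07052711 0.18433138] [ 0.21122104 -0.34338985 -6.22496249] 0.38664614197409614
10412 0.22047012693820853
(np.float64(0.001412071755003458), np.float64(89.0), array([5.63431018e-01, 7.44385942e-02, 4.44273588e-04])) [-2.93210814e-06  4.10292237e-03  1.02691188e-03] yaw tool -8.307773193444591
move [ 2.32692773e-05 -3.10788094e-01  4.20715562e-02]
```

View pics/e.png

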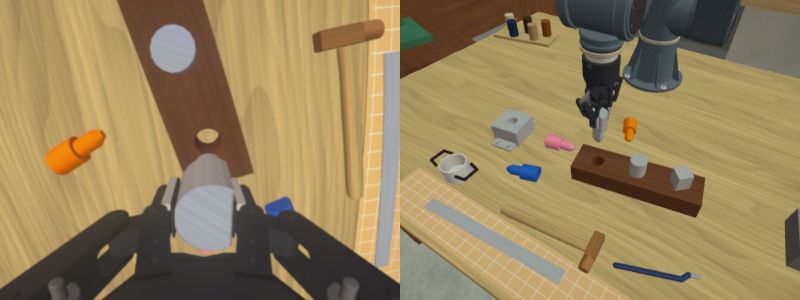

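The anvil is held upright, flat against the right-hand pad, and its well is empty. Now I carry it over the socket.

```bash
python3 -m handwheel '0 -0.012 0.002 -0.01;0 -0.036 0.005 -0.03;0 -0.068 0.009 -0.06;0 -0.1 0.014 -0.1;0 -0.135 0.019 -0.14;0 -0.17 0.024 -0.17;0 -0.205 0.029 -0.2;0 -0.24 0.034 -0.23;0 -0.27 0.038 -0.26;0 -0.293 0.041 -0.275;0 -0.306 0.042 -0.281;0 -0.311 0.042 -0.281'
python3 -m handwheel '0 0 0 0;0 0 0 0;0 0 0 0'
cat > rel.py <<'E'
from h import *
import sys
p,R=tool(); print(p,observe()['force'],observe()['width'])
im,w,T=cloud('wrist'); 
i2,w2,_=cloud('scene'); cv2.imwrite('pics/%s.png'%sys.argv[1],cv2.cvtColor(np.concatenate([cv2.resize(im,(400,300)),i2[60:260,60:327].repeat(1.5 and 1,0) if 0 else cv2.resize(i2[80:230,80:280],(400,300))],1),cv2.COLOR_RGB2BGR))
m=(w[...,2]>.049)&(w[...,2]<.062)&(abs(w[...,0]-.562)<.08)&(abs(w[...,1]+.242)<.08)
print('block',cv2.minAreaRect((w[m][:,:2]*1000).astype(np.float32)))
t=np.array([.5635,-.2424,.056+.008]); a=np.radians(7.8); t[:2]-=.005*np.array([np.cos(a),np.sin(a)]); print('move',R.T@(t-p),'tool yaw',np.degrees(np.arctan2(R[1,2],R[0,2])))
E
python3 rel.py f
```

```text
time_s: 6.25
tcp_pos: [0.5583, -0.2451, 0.1837]
orientation: [2.68, 1.569, 2.814]
force: [0.3, -0.2, -6.2]
width: 0.383
time_s: 6.5
tcp_pos: [0.5591, -0.242, 0.1849]
orientation: [2.267, 1.57, 2.404]
force: [-0.1, 0.3, -5.3]
width: 0.384
[ 0.55914309 -0.24204195  0.18486535] [-0.05014237  0.30481779 -5.31624583] 0.38409712412508323
block ((563.6470336914062, -241.71238708496094), (90.24388122558594, 90.0357894897461), 7.639742851257324)
move [ 0.12086502 -0.00104089 -0.00065288] tool yaw 7.835803455083527
```

View pics/f.png

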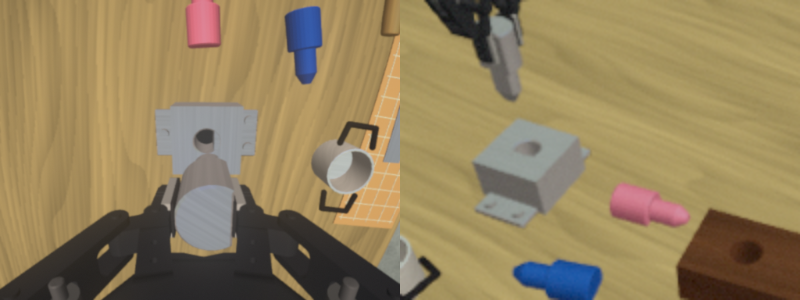

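```bash
python3 -m handwheel '0.015 0 0 0;0.035 0 0 0;0.055 0 0 0;0.068 0 0 0;0.074 0 0 0;0.079 0 0 0;0.083 0 0 0;0.086 0 0 0;0.088 0 0 0'
python3 -m handwheel '0 0 0 0;0 0 0 0'; python3 rel.py g
```

```text
time_s: 7.35
tcp_pos: [0.5595, -0.2434, 0.0976]
orientation: [-0.605, 1.57, -0.469]
force: [0.6, 0.1, -5.5]
width: 0.384
time_s: 7.52
tcp_pos: [0.5594, -0.2434, 0.0977]
orientation: [-0.631, 1.57, -0.495]
force: [-0.2, -0.4, -5.2]
width: 0.383
[ 0.55935589 -0.24336125  0.09768908] [-0.21476843 -0.40496304 -5.20951159] 0.3830219866704628
block ((562.508544921875, -236.66305541992188), (90.3196792602539, 80.11029052734375), 7.372830390930176)
move [ 0.03368854  0.0004022  -0.00078078] tool yaw 7.791679410150715
```

View pics/g.png

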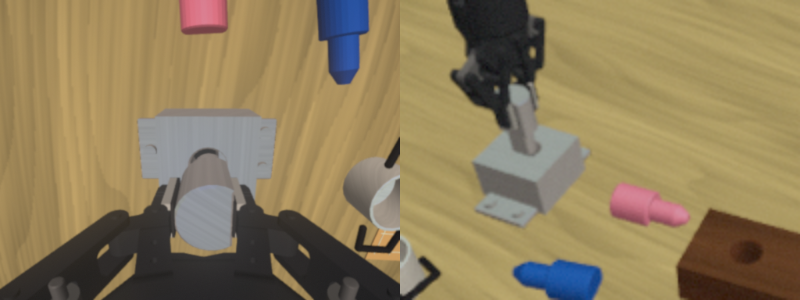

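The tip is about 14 mm into the bore with no side force. Continuing down in small stages.

```bash
python3 -m handwheel '0.002 0 0 0;0.004 0 0 0;0.006 0 0 0;0.008 0 0 0;0.01 0 0 0;0.01 0 0 0'
python3 -m handwheel '0.002 0 0 0;0.005 0 0 0;0.008 0 0 0;0.01 0 0 0;0.01 0 0 0'
```

```text
time_s: 8.12
tcp_pos: [0.5589, -0.2431, 0.0867]
orientation: [2.493, 1.57, 2.629]
force: [-0.4, -0.5, -5.5]
width: 0.383
time_s: 8.53
tcp_pos: [0.5589, -0.2431, 0.0767]
orientation: [2.491, 1.57, 2.627]
force: [0.2, 0.7, -5.5]
width: 0.381
```

```bash
python3 -m handwheel '0.002 0 0 0;0.004 0 0 0;0.006 0 0 0;0.007 0 0 0;0.007 0 0 0'
python3 -m handwheel '0.001 0 0 0;0.002 0 0 0;0.003 0 0 0;0.003 0 0 0;0.003 0 0 0'
```

```text
time_s: 8.95
tcp_pos: [0.559, -0.2432, 0.07]
orientation: [2.537, 1.57, 2.673]
force: [0.2, -0.6, -5.4]
width: 0.386
time_s: 9.37
tcp_pos: [0.5592, -0.2433, 0.0673]
orientation: [3.081, 1.571, -3.066]
force: [0.0, 0.1, -5.7]
width: 0.384
```

```bash
python3 -m handwheel '0.0005 0 0 0;0.001 0 0 0;0.001 0 0 0;0.001 0 0 0'
python3 -m handwheel '0.0005 0 0 0;0.001 0 0 0;0.001 0 0 0;0.001 0 0 0'; python3 rel.py k
python3 - <<'E'
from h import *
w=cloud('wrist')[1]; p,R=tool(); m=head(w,p[:2],.08,.14,.025); print(np.nanpercentile(w[m][:,2],[5,25,50,75,95]))
E
```

```text
time_s: 9.7
tcp_pos: [0.5592, -0.2433, 0.0665]
orientation: [-0.513, 1.571, -0.377]
force: [-1.5, -0.1, -3.0]
width: 0.385
time_s: 10.03
tcp_pos: [0.5593, -0.2433, 0.0664]
orientation: [-0.744, 1.57, -0.607]
force: [-5.2, 2.6, 8.8]
width: 0.385
[ 0.55928094 -0.24331371  0.06641382] [-5.22191988  2.64901926  8.81018224] 0.3850540634275717
block ((563.5237426757812, -241.68682861328125), (90.7095718383789, 90.0081787109375), 7.674835205078125)
move [ 0.0024135   0.00033332 -0.00069674] tool yaw 7.796842359511233
[0.08644298 0.10182839 0.10270135 0.10353414 0.13571869]
```

Contact came at TCP z = 0.0664, the same height as in the rack, and the head top is at 0.103, so it is home. Now I release and retreat.

```bash
python3 -m handwheel '0 0 0 0;0 0 0 0;0 0 0 0;0 0 0 0;0 0 0 0;0 0 0 0;0 0 0 0;0 0 0 0' 100
python3 -m handwheel '-0.01 0 0 0;-0.03 0 0 0;-0.06 0 0 0;-0.09 0 0 0;-0.12 0 0 0;-0.15 0 0 0;-0.16 -0.02 0 0;-0.16 -0.04 0 0;-0.16 -0.05 0 0;-0.16 -0.05 0 0;-0.16 -0.05 0 0'
python3 rel.py l
python3 - <<'E'
from h import *
w=cloud('wrist')[1]; m=head(w,(.5635,-.242)); P=w[m]; print(m.sum(),np.median(P[:,2]),fitD(P))
A=np.c_[P[:,:2]-P[:,:2].mean(0),np.ones(len(P))]; print('tilt',np.linalg.lstsq(A,P[:,2],rcond=None)[0])
cloud('scene')
_,_,T=cloud('scene')
for t in ['round_center','square_center','flat_center']:
    for r in place_of('scene',t)[:4]: print(t,round(r['score'],2),np.round(T[:3,:3]@r['centre']+T[:3,3],3))
E
```

```text
time_s: 10.85
tcp_pos: [0.5592, -0.2433, 0.0653]
orientation: [1.083, 1.571, 1.219]
force: [-0.3, -0.4, 0.5]
width: 1.003
time_s: 11.77
tcp_pos: [0.5655, -0.2925, 0.2248]
orientation: [2.328, 1.569, 2.463]
force: [-1.1, 0.3, -0.4]
width: 0.999
[ 0.56552334 -0.29254116  0.22475024] [-1.08984569  0.34759057 -0.35057526] 0.9988461216399503
block ((563.501708984375, -241.85244750976562), (90.37506103515625, 89.22064971923828), 7.8184309005737305)
move [ 1.60800539e-01  4.97899870e-02 -9.36875487e-05] tool yaw 7.746382442299079
1488 0.10260876145890621 (np.float64(0.00042088183074944413), np.float64(7.0), array([ 0.56425448, -0.24289772, -0.00168429]))
tilt [-0.00347505 -0.00673091  0.10258604]
round_center 0.59 [0.545 0.176 0.081]
flat_center 0.9 [0.348 0.067 0.01 ]
flat_center 0.8 [ 0.669 -0.087  0.011]
flat_center 0.77 [ 0.537 -0.106  0.01 ]
flat_center 0.66 [ 0.565 -0.243  0.08 ]
```

View pics/l.png

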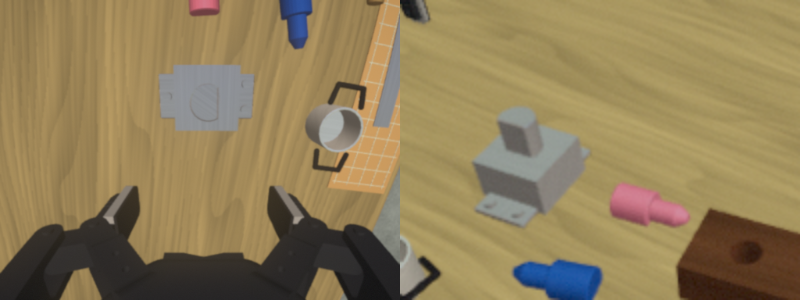

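The anvil sits home in the socket at (205,102), flat toward the two-bolt foot, and the gripper is clear.

Run:
```python
from h import *
im,w,T=cloud('top')
for t in ['square_center','round_center']: print(t,[(round(r['score'],2),np.round(T[:3,:3]@r['centre']+T[:3,3],3)) for r in place_of('top',t)[:2]])
print(finish_job())
```

```text
square_center [(0.79, array([0.53 , 0.284, 0.077]))]
round_center [(0.64, array([0.547, 0.179, 0.081])), (0.56, array([0.529, 0.285, 0.079]))]
the job is handed in; nothing more can be done
None
```

The D-headed anvil is seated in the bench socket, released, and the job is handed in. I gripped it across its flat and round back, turned it 16° to line up with the bore, and lowered it in small steps until the head rested on the block. It took about 12 s of the 40 s allowed.

**Seating:** the head top is at z = 0.1026 m, against 0.103 m expected for fully home. Its axis is within about 1 mm of the block centre. The head measured 7° against the socket's 7.8°, within the 1° resolution of the fit, and its tilt was under 0.5°.

**Forces:** the contact reading stayed near 10 N at most at the end of each move, and the gripper was clear of everything at hand-in.

**Bystanders:** the round and square anvils are still in the rack, unmoved to within about 4 mm.

**Checks that disagreed:**
- The last scene-camera check missed the square anvil, but the top camera found it in place.
- The top camera also gave a second, low-score "round" report at the square anvil's position, which I took as a misclassification.
- The top and wrist cameras differed by 2–3 mm on where the anvil stood in the rack. I used the wrist camera for both the anvil and the socket.

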